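# Make up the two model-making kits

## Task

Make up two kits from the stock on the cutting mat. The foam-lined case gets the white handset mock-up, pressed fully home in the snug oblong cut-out, and the small roll of masking tape, lying flat in the square well; the cardboard tray gets the large roll of tape, lying flat in the narrower compartment, and the sanding block, handle up, in the wider compartment. Leave the steel weight where it stands.

Things in the scene. Friction and masses are not known exactly. Their poses are not given: they have to be found in the camera images.
- foam_case: Fixed grey case lined with grey foam (cut-outs dark), 124 (x) x 200 (y) x 32 mm; origin: centre of underside, z up. Foam top at 30 mm; both cut-outs have their floor at z 10 mm. Oblong cut-out: centre x 0, y +45 mm, 106 mm along x; its long sides are springy lips with round tops, 42 mm apart, each giving up to 6 mm in y. Square well: centre x 0, y -45 mm, 66 x 66 mm, for the small roll.
- card_tray: Fixed open cardboard tray, 124 (x) x 200 (y) x 28 mm high, walls and floor 4 mm; origin: centre of underside, z up. A cross wall (4 mm thick, top at z 26 mm, middle at y -14 mm) leaves a wider compartment (centre x 0, y +42 mm; 116 x 108 mm inside) and a narrower one (centre x 0, y -56 mm; 116 x 80 mm inside).
- mockup: White rigid-foam handset mock-up: flat slab with round ends, 100 (x) x 44 (y) x 38 mm high, pale screen panel and nine dots on top; 60 g. Origin: centre of underside, long axis x, z up. Either way round fits. In the cut-out it stays proud under its own weight; about 4 to 12 N downward seats it, and its top then stands 48 mm above the case's underside.
- small_roll: Small roll of beige masking tape lying flat: 46 mm across, bore 26 mm, 38 mm high, about 50 g. Origin at the centre of its underside, z along the bore, up.
- large_roll: Large roll of beige masking tape lying flat: 62 mm across, bore 44 mm, 48 mm high, about 90 g. Origin at the centre of its underside, z along the bore, up.
- sander: Sanding block: cork base 84 (x) x 48 (y) x 18 mm high, and on it a wooden handle bar 70 (x) x 24 (y) mm, up to 42 mm high; about 100 g. Origin at the centre of its underside, long axis x, z up.
- weight: Turned steel paperweight, 50 mm across, 50 mm high, with a knob on top, 400 g, standing among the stock. Not part of any kit. Origin at the centre of its underside.
There are look-alikes about, which are no part of the job. Leave any pink or red look-alike of the large_roll alone.

How it is judged:
At the end, for the whole second after the job is handed in: Mock-up seated in the oblong cut-out (within 3.5 mm of full depth, 8 mm of centre, 0.12 rad); small roll flat on the floor of the square well, large roll flat in the narrower tray compartment, sanding block flat in the wider one; all released, at rest; weight never moved over 30 mm or tipped (x of mockup in the frame of foam_case between -0.008 and 0.008 m and y of mockup in the frame of foam_case between 0.037 and 0.053 m and z of mockup in the frame of foam_case between 0.007 and 0.0135 m and angle between each of mockup, small_roll, large_roll, sander's own z axis and vertical below 0.1 rad and linear speed of each of mockup, small_roll, large_roll, sander below 0.02 m/s and contact force between each of mockup, small_roll, large_roll, sander and the fingers below 0.05 N and angle between the x axis of mockup and the x axis of foam_case, either way round below 0.12 rad and x of small_roll in the frame of foam_case between -0.016 and 0.016 m and y of small_roll in the frame of foam_case between -0.061 and -0.029 m and z of small_roll in the frame of foam_case between 0.007 and 0.0135 m and x of large_roll in the frame of card_tray between -0.035 and 0.035 m and y of large_roll in the frame of card_tray between -0.07 and -0.042 m and z of large_roll in the frame of card_tray between 0.001 and 0.0075 m and x of sander in the frame of card_tray between -0.042 and 0.042 m and y of sander in the frame of card_tray between 0.006 and 0.078 m and z of sander in the frame of card_tray between 0.001 and 0.0075 m); the robot touches nothing.
It fails at once if the steel weight was shoved or tipped (distance of weight from where it was at the start of the episode above 0.03 m or angle between weight's own z axis and vertical above 0.3 rad).
It also fails if it takes over 109 s, if anything falls off the work surface, if the arm or the gripper's body presses on something with over 40 N, if the wrist force passes 120 N, or if a joint passes its speed limit or range.

## Robot

A 7-joint arm with a two-finger parallel gripper is mounted at the origin on the work surface. World frame = base frame: x ahead of the robot, y to its left, z up, the work surface at z = 0. Lengths are in m, angles in rad, forces in N, time in s.
With the tool pointing down it reaches from about 0.425 to 0.95 m from the base axis. Payload 4.7 kg.
Tool frame: the origin (TCP) lies on the centre line of the jaws, within the pads' length; the fingertips stand robot.nose_length ahead of it and the grasp point (between the pads) lies 8 mm behind it (robot.nose_length is the distance from the TCP to the fingertips, in m); z points along the fingers, y is the line along which they close (so a half turn about z gives the same grasp; the last joint's range is limited). The gripper opens to 85 mm and grips with 20 to 120 N. Pads are 22 mm wide; open, the fingers measure 114 mm over their backs; the gripper's body (76 mm by 85 mm) begins 54 mm behind the grasp point. The pads swing forward as they close: fully open they stand 13 mm farther back than shut.
Start: joints at [-1.255, 0.469, -0.049, 1.532, 0.024, 1.141, -0.082], TCP at [0.228, 0.635, 0.242] pointing down, gripper open.
Joint ranges: [-2.59, 2.59], [-0.33, 1.99], [-1.39, 1.29], [0.1, 2.45], [-1.04, 4.18], [0.21, 1.99], [-2.66, 2.66]. Speed limits (rad/s): [2.57, 2.57, 3.14, 3.14, 3.14, 3.14, 3.14].

## Interface

Orientations are given as [roll, pitch, yaw] about the fixed x, y, z axes, in that order (R = Rz(yaw) Ry(pitch) Rx(roll)).
In Python, from plant import robot gives the robot as it stands. Calls block until the motion is done:
- robot.goto(position, orientation): joint-space move of the TCP to a pose.
- robot.move_straight(position, vel=0.15, attitude=None, contact_N=None): straight line of the TCP; attitude=None keeps the orientation; vel is the mean speed in m/s. With contact_N (N) it stops when the force on the tool has changed by that much, and returns True; else False.
- robot.move_joints(angles): joint-space move.
- robot.grip(opening, strength=None): opening from 0.0 (shut) to 1.0 (fully open); strength is the grip in N (None keeps the last); returns when the fingers have stopped.
- robot.sleep(seconds).
- robot.inverse_kinematics(position, orientation): joint angles nearest the present ones, or None.
- robot.sense(): the state.
- robot.grab_frame(name): name is "side" or "top" or "wrist"; returns a dict with "image" (420x560x3 uint8, red, green, blue), "range_z" (420x560 float32, m along the optical axis (not along the pixel's ray), 0 where there is no reading), "fx", "fy", "cx", "cy" (pixels), "R" (3x3) and "t" (3): a world point X has camera coordinates R X + t. Camera axes: x right, y down, z forward; pixel columns grow to the right and rows downward; lengths in m; the calibration is good to about 2 mm. The wrist camera is an equidistant fisheye: a pixel r from the principal point sees the ray r / f radians off the axis. A picture is of the moment at which its call begins.
A pose or a line that the arm cannot do raises robot.IKError and nothing moves.
- robot.close_job(): hands the job in; it is judged then, once.
The state is a dict: "t": time; "joint_pos": joint angles; "joint_velocities": joint speeds; "effort": joint torques, N m; "tcp_pos": TCP position; "tcp_rot": TCP orientation; "wrist_force": force on the tool from outside, world axes, zero at the start; "torque": the same for the moment, N m; "opening": opening from 0.0 (shut) to 1.0 (fully open); "gripper_force": force on a finger pad.
Only numpy, scipy, OpenCV 4.12 (cv2) and the standard library are available. Lean on these libraries where they do the work, as an engineer would, in place of code of your own. Each camera call takes 0.05 s, during which the arm holds its last target. There are 200 camera calls.

## Working session

There is one attempt and no reset: what is moved stays moved. The work goes in short steps, each a Python script; the robot and the scene stay as the last script left them, time stands still between calls to the robot, and variables do not carry over. Pictures are saved under pics/ and viewed, at most 14 in all, crops included, and the job is handed in when it is done.

```bash
mkdir -p pics; ls; python3 - <<'E'
from plant import robot
import cv2,numpy as np,pickle
for n in("top","side"):
    f=robot.grab_frame(n);pickle.dump(f,open(n+'.pkl','wb'))
    cv2.imwrite(f'pics/{n}0.png',f['image'][:,:,::-1])
    print(n,f['fx'],f['fy'],f['cx'],f['cy'],np.round(f['R'],3).tolist(),np.round(f['t'],3).tolist(),(f['range_z']>0).mean())
s=robot.sense();print(robot.nose_length,s['t'],s['tcp_rot'],s['opening'])
E
```

```text
pics
top 417.40134933402726 417.40134933402726 279.630078080085 208.57956661934347 [[0.0, -1.0, 0.006], [-0.994, -0.001, -0.111], [0.111, -0.006, -0.994]] [-0.009, 0.594, 0.887] 0.995969387755102
side 431.5952046939686 431.5952046939686 277.7821750821739 216.46831578516293 [[-0.685, -0.728, 0.012], [-0.547, 0.504, -0.668], [0.481, -0.464, -0.744]] [0.406, 0.347, 0.516] 0.9960459183673469
0.011 0.1 [-3.13983462e+00  6.90170355e-05  2.79679255e+00] 0.9969583892248874
```

View pics/top0.png

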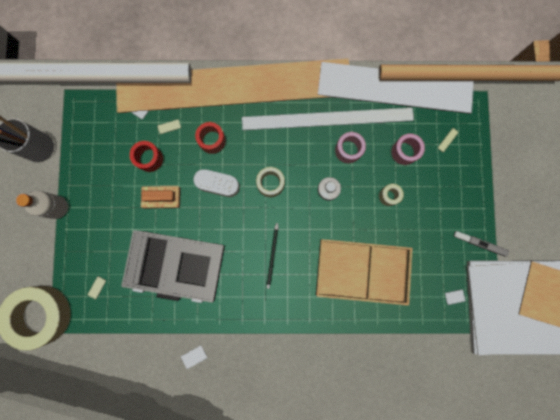

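View pics/side0.png

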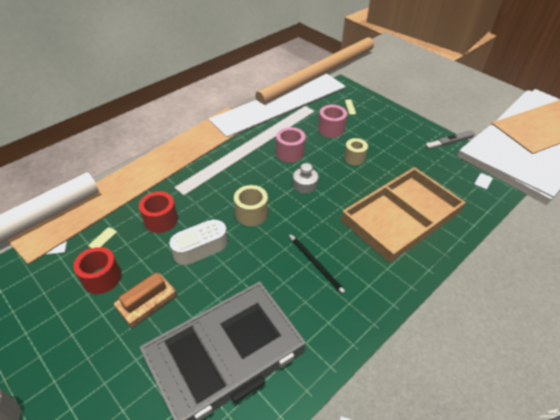

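Top view: the mock-up is at (216,182), the sander at (160,196), the small roll at (393,194) and the weight at (329,188). The case is at (173,265) with its oblong on the left (+y), and the tray is at (365,272) with its wider side on the left (+y).

Candidates for the large roll:
- Beige roll at (270,181), which fits the description.
- Red rolls at (145,155) and (210,137), look-alikes.
- Pink rolls at (351,146) and (409,148), look-alikes.
- Giant yellow roll off the mat at (28,318), too big.
- Beige roll at (393,194), which is the small one.

I'll measure from both views and check a close crop.

```bash
cat > vis.py <<'E'
import numpy as np,cv2,pickle
def cloud(f):
    v,u=np.mgrid[:420,:560];z=f['range_z']
    c=np.stack([(u-f['cx'])/f['fx']*z,(v-f['cy'])/f['fy']*z,z],-1)
    return (c-np.asarray(f['t']))@np.asarray(f['R'])
E
python3 - <<'E'
from vis import *
F={n:pickle.load(open(n+'.pkl','rb')) for n in("top","side")}
P={n:cloud(F[n]) for n in F}
boxes=dict(mock=(216,182),sander=(160,196),large=(270,181),small=(393,194),weight=(329,188),case=(173,265),tray=(365,272),red=(210,137),pink=(351,146))
T=P['top'];hi=((T[...,2]>.012)&(F['top']['range_z']>0)).astype(np.uint8)
n,lab,st,ce=cv2.connectedComponentsWithStats(hi,connectivity=4)
allp={k:P[k][F[k]['range_z']>0] for k in P}
print('table z',[np.round(np.median(allp[k][(abs(allp[k][:,0]-.62)<.2)&(abs(allp[k][:,1])<.3)][:,2]),4) for k in allp])
for k,(u,v) in boxes.items():
    w=lab[v-8:v+9,u-16:u+17];i=np.bincount(w[w>0]).argmax()
    p=T[lab==i]; top=np.percentile(p[:,2],90)
    q=p[p[:,2]>top-.008]
    r=cv2.minAreaRect((q[:,:2]*1000).astype(np.float32))
    m=r[0]; sd=allp['side']; s=sd[(np.hypot(sd[:,0]-m[0]/1e3,sd[:,1]-m[1]/1e3)<max(r[1])/2000+.01)&(sd[:,2]>.012)]
    ts=np.percentile(s[:,2],90) if len(s) else 0
    qs=s[s[:,2]>ts-.008]; rs=cv2.minAreaRect((qs[:,:2]*1000).astype(np.float32)) if len(qs)>5 else 0
    print(k,len(p),'ztop',round(top,4),np.round(np.array(r[0]+r[1]+(r[2],)),1),'side',round(ts,4),np.round(np.array(rs[0]+rs[1]+(rs[2],)),1) if rs else '')
a=F['top']['image'][90:310,100:430,::-1];cv2.imwrite('pics/crop.png',cv2.resize(a,(792,528),interpolation=cv2.INTER_CUBIC))
E
```

```text
table z [np.float64(0.0012), np.float64(0.0028)]
mock 855 ztop 0.0398 [653.2 133.6  98.5  44.6  77. ] side 0.0403 [651.2 133.5  99.5  47.   75.7]
sander 816 ztop 0.0424 [6.236e+02 2.612e+02 2.290e+01 6.990e+01 1.000e-01] side 0.0433 [620.8 261.5  24.4  70.1   1.3]
large 414 ztop 0.0489 [6.552e+02 1.400e+01 6.110e+01 5.930e+01 1.000e-01] side 0.049 [652.3  13.2  61.1  61.3  35.1]
small 318 ztop 0.0391 [ 627.  -256.4   43.5   43.8   44. ] side 0.039 [ 625.5 -256.9   44.6   45.4   61.6]
weight 393 ztop 0.0497 [ 641.5 -118.    23.3   22.8   44.4] side 0.0506 [ 639.5 -117.6   23.8   22.4    6.5]
case 3841 ztop 0.0318 [465.7 226.  200.8 133.7  80.5] side 0.0325 [463.5 225.2 200.4 136.3  80.4]
tray 940 ztop 0.0289 [ 457.1 -193.3  200.5  124.1   84.5] side 0.0288 [ 455.  -193.7  202.9  125.7   84.5]
red 504 ztop 0.0487 [756.1 148.8  60.6  60.7  32.6] side 0.049 [752.8 148.8  60.3  61.7  52.8]
pink 502 ztop 0.0487 [ 734.  -166.1   60.1   60.2   63.9] side 0.0488 [ 731.6 -165.6   60.6   60.7    5.9]
```

View pics/crop.png

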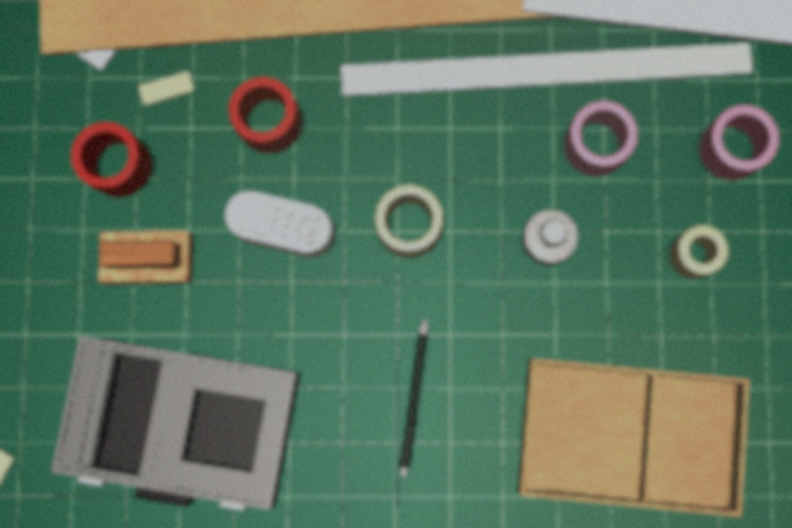

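The crop confirms the choices: beige large roll (408,218), beige small roll (702,250), white mock-up (278,222), sander (145,255), weight (550,235). Heights and sizes match the text in both views. Next I'll locate the cut-outs and compartments precisely.

```bash
python3 - <<'E'
from vis import *
from plant import robot
for n in("top","side"):
    f=pickle.load(open(n+'.pkl','rb'));P=cloud(f);R=np.asarray(f['R']);t=np.asarray(f['t']);C=-R.T@t
    def holes(ctr,yaw,half,h,thr,names):
        c,s=np.cos(yaw),np.sin(yaw)
        D=P-C;Q=C+D*((h-C[2])/np.where(abs(D[...,2:])<1e-6,-1e-6,D[...,2:]))  # pixel ray on plane z=h
        d=Q[...,:2]-ctr;l=np.stack([d[...,0]*c+d[...,1]*s,-d[...,0]*s+d[...,1]*c],-1)
        m=((abs(l[...,0])<half[0])&(abs(l[...,1])<half[1])&(P[...,2]<thr)).astype(np.uint8)
        k,lab,st,ce=cv2.connectedComponentsWithStats(m,connectivity=4)
        for i in range(1,k):
            if st[i,4]>120:
                r=cv2.minAreaRect((Q[lab==i][:,:2]*1000).astype(np.float32));b=(r[0]+r[1]+(r[2],))
                print(n,names,np.round(b,1), 'floor',np.round(np.percentile(P[lab==i][:,2],15),4))
    holes((.4646,.2256),np.radians(-9.5),(.06,.095),.030,.025,'case')
    holes((.456,-.1935),np.radians(-5.5),(.0615,.0995),.027,.023,'tray')
for p in [(.652,.1335,.15),(.622,.261,.15),(.654,.0137,.15),(.626,-.2566,.15),(.47,.27,.1),(.457,.18,.1),(.46,-.15,.1),(.45,-.25,.1)]:
    for y in (-103,-90,-9.5,77,90,170.5):
        q=robot.inverse_kinematics(p,[np.pi,0,np.radians(y)]);print(p[:2],y,None if q is None else np.round(q,2).tolist())
E
```

```text
top case [478.  268.3  45.5 105.4  79.9] floor 0.0078
top case [463.  180.5  65.4  65.5  80.1] floor 0.0078
top tray [ 461.7 -152.1  108.9  116.7   84.6] floor 0.0019
top tray [ 452.  -247.4   81.4  115.7   84.5] floor 0.0019
side case [460.5 180.6  65.1  64.1  80.2] floor 0.0099
side case [475.3 269.5  42.4 103.7  80.4] floor 0.0098
side tray [ 449.5 -247.7   77.2  113.4   84.4] floor 0.0037
side tray [ 458.8 -151.4  104.3  113.8   84.7] floor 0.0037
(0.652, 0.1335) -103 [-0.15, 0.54, -0.17, 1.64, 0.1, 0.97, 2.56]
(0.652, 0.1335) -90 [0.44, 0.86, -1.18, 1.61, 0.83, 1.26, 2.25]
(0.652, 0.1335) -9.5 [-0.71, 0.61, 0.66, 1.68, -0.43, 1.0, -1.64]
(0.652, 0.1335) 77 [-0.62, 0.58, 0.52, 1.67, -0.33, 0.98, -0.21]
(0.652, 0.1335) 90 [-0.59, 0.57, 0.47, 1.67, -0.3, 0.97, -0.01]
(0.652, 0.1335) 170.5 [-0.41, 0.54, 0.2, 1.66, -0.13, 0.96, 1.25]
(0.622, 0.261) -103 [-0.29, 0.56, -0.24, 1.62, 0.16, 0.98, 2.33]
(0.622, 0.261) -90 [-0.26, 0.57, -0.3, 1.61, 0.19, 0.99, 2.53]
(0.622, 0.261) -9.5 [-0.89, 0.62, 0.65, 1.65, -0.43, 1.01, -1.84]
(0.622, 0.261) 77 [-0.73, 0.57, 0.39, 1.64, -0.25, 0.98, -0.
[... 1728 characters left out ...]
.39]
(0.46, -0.15) -90 [-0.6, 0.59, 1.12, 2.16, -0.74, 0.85, -2.16]
(0.46, -0.15) -9.5 [-0.57, 0.56, 1.06, 2.15, -0.69, 0.82, -0.81]
(0.46, -0.15) 77 [-0.57, 0.57, 1.07, 2.15, -0.7, 0.82, 0.71]
(0.46, -0.15) 90 [-0.56, 0.55, 1.04, 2.15, -0.67, 0.81, 0.91]
(0.46, -0.15) 170.5 [-0.22, 0.39, 0.55, 2.14, -0.32, 0.69, 1.95]
(0.45, -0.25) -103 [-0.37, 0.65, 1.11, 2.09, -0.77, 0.89, -2.18]
(0.45, -0.25) -90 [-0.37, 0.65, 1.11, 2.09, -0.77, 0.89, -1.95]
(0.45, -0.25) -9.5 [-0.24, 0.53, 0.88, 2.08, -0.57, 0.79, -0.74]
(0.45, -0.25) 77 [-0.08, 0.45, 0.65, 2.07, -0.4, 0.74, 0.59]
(0.45, -0.25) 90 [-0.08, 0.45, 0.65, 2.07, -0.4, 0.74, 0.82]
(0.45, -0.25) 170.5 [-0.24, 0.52, 0.88, 2.08, -0.57, 0.79, 2.4]
```

Two-view agreement is good: oblong (477,269), well (462,180.5), wide (460,-152), narrow (451,-247.5) mm, with the case at -9.8° and the tray at -5.5°. Large roll first.

```bash
cat > arm.py <<'E'
from plant import robot
import numpy as np,cv2
UP=.15
def O(deg): return [np.pi,0,np.radians(deg)]
def st(m): 
    s=robot.sense();print(m,'t',round(s['t'],2),'tcp',np.round(s['tcp_pos'],4).tolist(),'open',round(s['opening'],3),'gf',np.round(s['gripper_force'],1),'wf',np.round(s['wrist_force'],1),flush=True);return s
def pick(x,y,z,deg,op=1.0,N=30):
    robot.goto([x,y,UP],O(deg));robot.grip(op)
    print('hit' if robot.move_straight([x,y,z],vel=.15,contact_N=8) else 'free')
    robot.grip(0.,N);st('gripped');robot.move_straight([x,y,UP],vel=.2);return st('lifted')
def place(x,y,z,deg,rel,contact=6,z0=.02):
    robot.goto([x,y,UP],O(deg));robot.move_straight([x,y,z+z0],vel=.2)
    print('hit' if robot.move_straight([x,y,z-.004],vel=.04,contact_N=contact) else 'free');st('down')
    robot.grip(rel);robot.move_straight([x,y,UP],vel=.2);return st('released')
def shot(cam,name,crop=None,k=1):
    f=robot.grab_frame(cam);a=f['image'][:,:,::-1]
    if crop: a=a[crop[1]:crop[3],crop[0]:crop[2]]
    cv2.imwrite(f'pics/{name}.png',cv2.resize(a,None,fx=k,fy=k,interpolation=cv2.INTER_CUBIC));return f
E
python3 - <<'E'
from arm import *
pick(.654,.0137,.035,84.5);print(robot.nose_length)
shot('side','held1',(150,20,430,230),2.8)
E
```

```text
free
gripped t 4.27 tcp [0.6548, 0.0137, 0.0367] open 0.727 gf 32.2 wf [-2.2 -0.2  5.1]
lifted t 4.99 tcp [0.6531, 0.0141, 0.1489] open 0.727 gf 32.8 wf [-0.7  0.  -1.7]
0.011
```

View pics/held1.png

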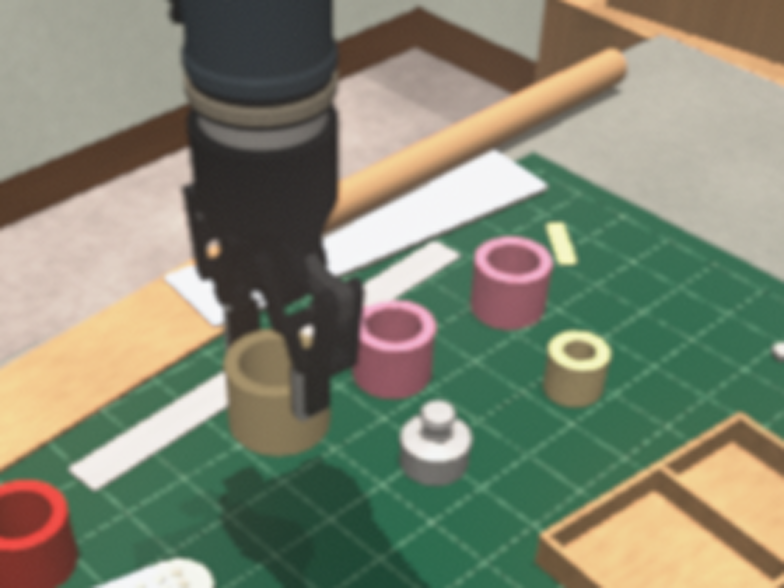

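The roll is held upright, jaws at 62 mm as expected, tips about 22 mm below its top, at (277,390) in the crop. Place it, then do the sander.

```bash
python3 - <<'E'
from arm import *
place(.451,-.2475,.040,84.5,.87)
pick(.622,.2613,.032,90.7,op=.6)
place(.460,-.152,.036,84.5,.6)
shot('side','tray1',(280,120,500,285),3.5)
E
```

```text
hit
down t 7.4 tcp [0.4513, -0.2474, 0.0403] open 0.725 gf 33.7 wf [-0.   0.2  3.1]
released t 8.38 tcp [0.4505, -0.2469, 0.1493] open 0.869 gf 0.0 wf [ 0.5 -0.3 -0.2]
free
gripped t 11.97 tcp [0.6229, 0.2616, 0.0333] open 0.274 gf 30.9 wf [-1.   0.1  5.2]
lifted t 12.71 tcp [0.6207, 0.2612, 0.1485] open 0.275 gf 30.2 wf [ 0.4  0.  -1.5]
hit
down t 15.46 tcp [0.4604, -0.1519, 0.0367] open 0.274 gf 31.2 wf [-0.  -0.2  2.4]
released t 16.56 tcp [0.4594, -0.1514, 0.1493] open 0.603 gf 0.0 wf [-0.4 -0.3 -0.5]
```

View pics/tray1.png

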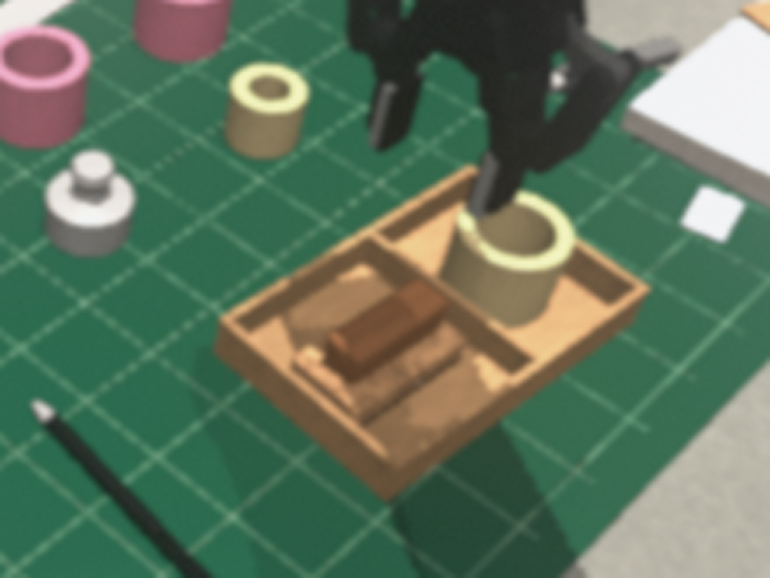

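Both are flat in the right compartments: large roll at (515,255), sander handle-up at (385,335). Small roll next, gripped near its top because the fingers don't fit in the well, then the mock-up.

```bash
python3 - <<'E'
from arm import *
pick(.6262,-.2567,.035,80,op=.85)
place(.462,.1805,.0445,80.2,.72)
pick(.6522,.1336,.035,76.5,op=.85,N=60)
robot.goto([.477,.269,UP],O(170.2))
shot('side','mock1',(80,180,360,390),2.8)
E
```

```text
free
gripped t 19.04 tcp [0.6269, -0.2571, 0.0365] open 0.525 gf 30.4 wf [-0.9  0.7  6.7]
lifted t 19.77 tcp [0.6255, -0.2559, 0.1487] open 0.517 gf 30.7 wf [-0.5  0.3 -1.1]
hit
down t 22.54 tcp [0.4622, 0.1809, 0.0459] open 0.525 gf 31.9 wf [0.2 0.2 3. ]
released t 23.52 tcp [0.4612, 0.1807, 0.1493] open 0.715 gf 0.0 wf [-0.1  0.5 -0.7]
free
gripped t 25.88 tcp [0.6532, 0.1336, 0.0364] open 0.493 gf 62.6 wf [-0.1  0.4  6.4]
lifted t 26.61 tcp [0.6511, 0.1339, 0.1486] open 0.495 gf 61.8 wf [ 0.3  0.8 -0.9]
```

View pics/mock1.png

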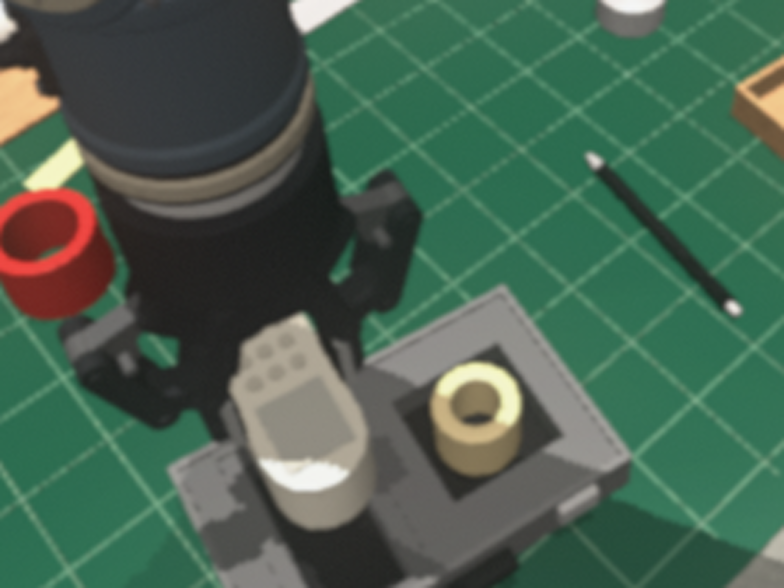

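The small roll is in the well at (477,415). The mock-up is held level and lined up over the oblong. Press it in.

```bash
python3 - <<'E'
from arm import *
x,y=.477,.269
robot.move_straight([x,y,.075],vel=.15)
print(robot.move_straight([x,y,.0435],vel=.03,contact_N=18));st('in')
robot.grip(.72);robot.move_straight([x,y,.11],vel=.15)
robot.grip(0.);st('shut')
print(robot.move_straight([x,y,.052],vel=.04,contact_N=22));st('press')
robot.move_straight([x,y,.15],vel=.2)
robot.goto([.60,-.02,.25],O(170.2))
import pickle
for n in('top','side'): pickle.dump(robot.grab_frame(n),open(n+'.pkl','wb'))
st('end')
from vis import cloud
a=[]
for n in('top','side'):
    f=pickle.load(open(n+'.pkl','rb'));p=cloud(f)[f['range_z']>0]
    for k,c in dict(mock=(.4766,.2689),small=(.4618,.1805),large=(.4508,-.2475),sander=(.460,-.152)).items():
        q=p[(np.hypot(p[:,0]-c[0],p[:,1]-c[1])<.055)&(p[:,2]>.036)]
        r=cv2.minAreaRect((q[q[:,2]>np.percentile(q[:,2],80)-.008][:,:2]*1000).astype(np.float32))
        print(n,k,'z',np.round(np.percentile(q[:,2],[50,90]),4),np.round(r[0]+r[1]+(r[2],),1))
    b=f['image'][:,:,::-1]
    a.append(cv2.resize(b[220:315,110:230] if n=='top' else b[270:420,130:320],(396,313)))
cv2.imwrite('pics/end.png',np.hstack(a))
E
```

```text
True
in t 29.24 tcp [0.478, 0.2693, 0.0464] open 0.498 gf 62.5 wf [-1.3 -0.4  4.5]
shut t 30.75 tcp [0.477, 0.269, 0.1099] open 0.001 gf 0.0 wf [0.1 0.  0.8]
True
press t 31.92 tcp [0.477, 0.2689, 0.0591] open 0.001 gf 2.9 wf [-0.5 -0.5  5.9]
end t 33.88 tcp [0.5996, -0.0176, 0.2491] open 0.003 gf 0.0 wf [1.  0.1 0.1]
top mock z [0.0475 0.0497] [479.  269.4  45.7  98.2  81.1]
top small z [0.0468 0.0488] [463.1 180.3  44.4  42.4  89.4]
top large z [0.051  0.0532] [ 451.9 -246.9   60.1   60.7   17.4]
top sander z [0.0451 0.0472] [ 461.  -151.3   70.4   23.8   84.3]
side mock z [0.049  0.0504] [476.8 268.9  44.1  99.7  80.3]
side small z [0.0481 0.0497] [460.4 180.4  44.7  44.5  46.8]
side large z [0.0501 0.053 ] [ 449.6 -246.7   60.6   60.2    1.3]
side sander z [0.0459 0.0475] [ 458.3 -150.3   69.7   23.5   84.1]
```

View pics/end.png

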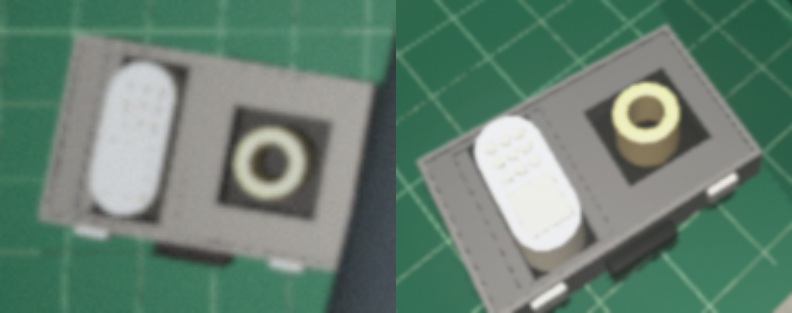

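The mock-up's top is level with the roll's at about 48 mm. The press stopped with the fingertips at 0.0481 m, so it is fully seated, centred and aligned. The small roll is flat and the tray items match. Handing in.

```bash
python3 -c "
from plant import robot
print(robot.close_job())"
```

```text
the job is handed in; nothing more can be done
None
```

Both kits are made up and the job is handed in (about 34 s on the robot's clock): the final camera check showed all four items in place, and the arm never worked near the steel weight, though I didn't re-measure it; no verdict was returned.

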